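Load the pocket things into the hall tray and clamp it

ROBOT

A 6-joint arm with a two-finger parallel gripper is mounted at the origin on the work surface. World frame = base frame: x ahead of the robot, y to its left, z up, the work surface at z = 0. Lengths are in m, angles in rad, forces in N, time in s.
With the tool pointing down it reaches from about 0.325 to 0.775 m from the base axis. Payload 5.5 kg.
Tool frame: the origin (TCP) lies midway between the tips of the shut fingers; the grasp point (between the pads) lies 19 mm behind it; z points along the fingers, y is the line along which they close (so a half turn about z gives the same grasp; the last joint's range is limited). The gripper opens to 88 mm and grips with 3 to 60 N. Pads are 20 mm wide; open, the fingers measure 115 mm over their backs; the gripper's body (75 mm by 178 mm) begins 61 mm behind the grasp point.
Start: joints at [1.137, 0.091, 1.231, -0, 1.82, -0.057], TCP at [0.221, 0.558, 0.223] pointing down, gripper open.
Joint ranges: [-2.87, 2.87], [-0.86, 2.18], [0.17, 2.46], [-1.51, 4.65], [0.06, 2.69], [-2.65, 2.65]. Speed limits (rad/s): [2.57, 2.57, 3.01, 3.14, 3.14, 3.14].

INTERFACE

Orientations are given as a unit quaternion [w, x, y, z].
In Python, from cell import bot, optics, order gives the robot as it stands. The module is installed in compiled form; this text tells all that it offers.
- The arm moves only by the tool play_rows, never from a script. Its argument "motion" is text: rows parted by semicolons, each of 7 numbers parted by spaces: the opening, from 0 (shut) to 1 (fully open), then the shift along the world's x, y, z scaled (see below), then the turn, a rotation vector about the world's x, y, z scaled (see below). A call has 1 to 20 rows; each row shifts and turns the commanded pose from where the row before left it; what a row does not reach is not made up. The controller multiplies each number of a shift by 2 cm and each number of a turn by 6 degrees. A row lasts 1/10 s, in which the tool goes at most 50 mm and 8.59 degrees, less where a joint would pass 70% of its speed; a pose out of reach is approached as far as the arm can. A call with a number of a shift or a turn outside -1 to 1 is refused whole. A call with a gripper value outside its range is refused whole. The fingers move at their own pace and stop on an object; "grip_force" is the grip in N (left out, the last holds). Time passes only in rows, so rows that do not move let the fingers close. It gives the time, the measured TCP pose, the force, the opening and the grip force at its end, in the units of the state.
- bot.get_obs(): the state, without advancing time (a new reading comes with each control period).
- optics.read_camera(name): name is "scene" or "side" or "wrist"; returns the picture (400x640x3 uint8, red, green, blue); there is no depth.
- optics.camera_params(name): a dict with "camera_matrix" (3x3 intrinsics, pixels), "T" (4x4, takes a point from camera to world coordinates). Camera axes: x right, y down, z forward; pixel columns grow to the right and rows downward; lengths in m; the calibration is good to about 2 mm. A picture is of the moment at which its call begins: read the wrist's pose just before it. camera_params takes no time and is no camera call; for the wrist camera it gives the pose at the moment of the call.
- order.job_done(): hands the job in; it is judged then, once.
The state is a dict: "clock": time; "qpos": joint angles; "qd": joint speeds; "joint_torque": joint torques, N m; "tcp_pos": TCP position; "ee_rot": TCP orientation; "wrist_force": force on the tool from outside, world axes, zero at the start; "moment": the same for the moment, N m; "grip_width": finger opening in m; "finger_force": force on a finger pad.
Only numpy, scipy, OpenCV 4.12 (cv2) and the standard library are available. Lean on these libraries where they do the work, as an engineer would, in place of code of your own. Each camera call takes 0.05 s, during which the arm holds its last target. There are 200 camera calls.

TASK

Push the sunglasses case, the flashlight and the padlock across the raised granite step and over its edge into the steel tray, so that all three lie flat on the tray's floor; slide them, do not lift them off the stone. Keep the tray standing against the step until all three are in, then push it fully home, away from the step, and only then flip the cam lever all the way over to clamp it. Leave the other things on the step where they are.

Things in the scene. Friction and masses are not known exactly. Their poses are not given: they have to be found in the camera images.
- station: Fixed grey granite step (x -230 to 230, y -470 to 0 mm, top 40 mm above table) with tray runners and cam bracket beside it. Origin at table height, middle of the step edge facing the tray; y axis points from step to tray (roughly world y), x away from the robot. Cam bracket: x -29 to 29, y 298 to 352 mm, top 87 mm high.
- tray_floor (a point): Centre of the inner floor of the sliding open steel tray, axes as station. Inside 300 (x) by 180 mm (y); floor 30 mm above table, 10 below the step top; end (+y) and side walls 40 mm above the floor, 4 thick; on the step side (-y) only a lip 9 mm high, 4 thick. Against the step this point is at station y 97 mm, lip inner face at y 7 mm.
- tray (a joint): Travel of the tray along station +y: 0 m = against the step, 0.07 m = fully home (hard stop). Stays where left; takes about 5 N to slide.
- cam_pivot (a point): Pivot of the cam lever, 75 mm above the table, in the bracket beyond the tray's end wall (station x 0, y 325 mm). The lever turns about the station's y axis.
- cam_tip (a point): Centre of the black ball (20 mm diameter) at the end of the cam lever, a 12 mm thick steel rod; 85 mm from the pivot.
- cam_lever (a joint): Angle of the cam lever: 0 rad = free, leaning 0.75 rad from vertical toward the robot (-x); 0.75 = upright; 1.5 rad = clamped, leaning 0.75 rad away from the robot (+x), hard stop. Stays where left; about 2 to 3 N at the rod.
- case: Silver aluminium sunglasses case with a press button catch, a rounded block 150 mm (its x) by 66 mm (y) by 40 mm high, about 0.16 kg. Origin at the centre of its underside. Lies on the step with its long axis roughly toward the tray.
- flashlight: Orange plastic flashlight 140 mm long along its x axis, with hexagonal head (at +x, 38 mm long) and hexagonal tail cap (20 mm long), both 36 mm across flats, so it does not roll easily; barrel 27 mm diameter. Origin on its axis at mid length, 18 mm above what it lies on. Lies on the step, head roughly toward the tray.
- padlock: Brass padlock lying flat: body 44 mm (x -38 to 6 mm) by 46 mm (y) by 24 mm high, with a steel shackle reaching to x = 38 mm. Origin on the underside. About 0.2 kg. Lies on the step, shackle roughly toward the tray.
- bowl: Bystander: pale blue ceramic bowl, 110 mm wide, 42 mm high, a glass marble in it, on the step. Origin at centre of underside.
- tin: Bystander: round shoe polish tin, 52 mm wide, 24 mm high, on the step. Origin at centre of underside.
- key: Bystander: flat steel key, 62 mm long, 4 mm thick, on the step. Origin at the middle of its round bow, underside.
- tray_tab (a point): Middle of the step-side face of the push tab, an upright steel plate on the middle of the tray's end wall, 60 mm wide along x, 8 mm thick. This point is 115 mm above the table, at the tab's top edge, in line with the inner face of the end wall; the tab stands 45 mm above the wall's rim (rim 70 mm above the table).
There are look-alikes about, which are no part of the job. Several things have the shape of the padlock; the one meant has the colours described above.

How it is judged:
On the way, in this order (a step that is already met when the one before it is completed fails the run):
1. case, flashlight and padlock lie flat in the tray while it still stands against the step (moved less than 25 mm) (x of case in the frame of tray_floor between -0.15 and 0.15 m and y of case in the frame of tray_floor between -0.09 and 0.09 m and z of each of case, padlock in the frame of tray_floor below 0.004 m and angle between each of case, padlock's own z axis and vertical below 0.035 rad and x of flashlight in the frame of tray_floor between -0.15 and 0.15 m and y of flashlight in the frame of tray_floor between -0.09 and 0.09 m and z of flashlight in the frame of tray_floor below 0.0225 m and angle between flashlight's own x axis and vertical between 1.535 and 1.606 rad and x of padlock in the frame of tray_floor between -0.15 and 0.15 m and y of padlock in the frame of tray_floor between -0.09 and 0.09 m and value of joint tray below 0.025 m), for 0.1 s.
2. the tray is pushed fully home with all three in it, the cam lever still free (x of case in the frame of tray_floor between -0.15 and 0.15 m and y of case in the frame of tray_floor between -0.09 and 0.09 m and z of each of case, padlock in the frame of tray_floor below 0.004 m and angle between each of case, padlock's own z axis and vertical below 0.035 rad and x of flashlight in the frame of tray_floor between -0.15 and 0.15 m and y of flashlight in the frame of tray_floor between -0.09 and 0.09 m and z of flashlight in the frame of tray_floor below 0.0225 m and angle between flashlight's own x axis and vertical between 1.535 and 1.606 rad and x of padlock in the frame of tray_floor between -0.15 and 0.15 m and y of padlock in the frame of tray_floor between -0.09 and 0.09 m and value of joint tray above 0.064 m and value of joint cam_lever below 0.75 rad), for 0.1 s.
At the end, for the whole second after the job is handed in: Case, flashlight and padlock lie at rest, flat on the tray's floor (within 4 mm in height and 2 degrees), fully inside its walls; the tray is within 6 mm of its home stop; the cam lever is within 0.2 rad of its clamped stop (x of case in the frame of tray_floor between -0.15 and 0.15 m and y of case in the frame of tray_floor between -0.09 and 0.09 m and z of each of case, padlock in the frame of tray_floor below 0.004 m and angle between each of case, padlock's own z axis and vertical below 0.035 rad and x of flashlight in the frame of tray_floor between -0.15 and 0.15 m and y of flashlight in the frame of tray_floor between -0.09 and 0.09 m and z of flashlight in the frame of tray_floor below 0.0225 m and angle between flashlight's own x axis and vertical between 1.535 and 1.606 rad and x of padlock in the frame of tray_floor between -0.15 and 0.15 m and y of padlock in the frame of tray_floor between -0.09 and 0.09 m and value of joint tray above 0.064 m and value of joint cam_lever above 1.3 rad and linear speed of each of case, flashlight, padlock below 0.02 m/s); the robot touches nothing.
It fails at once if one of the three is lifted more than 25 mm off the stone instead of slid (z of any of case, padlock in the frame of station above 0.065 m or z of flashlight in the frame of station above 0.083 m).
It fails at once if the cam lever is thrown before the tray is home (value of joint cam_lever above 1 rad and value of joint tray below 0.06 m).
It fails at once if bowl, tin or key is moved more than 30 mm (distance of any of bowl, tin, key from where it was at the start of the episode above 0.03 m).
It also fails if it takes over 72 s, if anything falls off the work surface, if the arm or the gripper's body presses on something with over 40 N, if the wrist force passes 120 N, or if a joint passes its speed limit or range.

## Working session

There is one attempt and no reset: what is moved stays moved. The work goes in short steps, Python scripts to look and compute and a tool call to move; the robot and the scene stay as the last step left them, time stands still between calls to the robot, and variables do not carry over. Pictures are saved under pics/ and viewed, at most 10 in all, crops included, and the job is handed in when it is done.

Besides the shell and the picture viewer there is one more tool, called after "Request:" as name(argument=value, ...) on one line, values as JSON. play_rows: Moves the arm, as the interface text tells. Its arguments: {"type":"object","properties":{"motion":{"type":"string"},"grip_force":{"type":"number"}},"required":["motion"]}

```bash
mkdir -p pics; cat > h.py <<'E'
import numpy as np,cv2
from cell import bot,optics,order
def snap(n,f):
    p=optics.camera_params(n);im=optics.read_camera(n);cv2.imwrite('pics/'+f,im[:,:,::-1]);return p
def onplane(p,uv,z):
    K=np.array(p['camera_matrix']);T=np.array(p['T']);d=T[:3,:3]@np.linalg.solve(K,[uv[0],uv[1],1.]);o=T[:3,3]
    return o+d*(z-o[2])/d[2]
def tri(p1,a,p2,b):
    L=[]
    for p,uv in((p1,a),(p2,b)):
        K=np.array(p['camera_matrix']);T=np.array(p['T']);d=T[:3,:3]@np.linalg.solve(K,[uv[0],uv[1],1.]);L.append((T[:3,3],d/np.linalg.norm(d)))
    A=np.stack([L[0][1],-L[1][1]],1);s=np.linalg.lstsq(A,L[1][0]-L[0][0],rcond=None)[0]
    x=L[0][0]+s[0]*L[0][1];y=L[1][0]+s[1]*L[1][1];return (x+y)/2,np.linalg.norm(x-y)
E
python3 - <<'E'
from h import *
for n in('scene','side'):
    p=snap(n,n+'1.png');print(n,np.round(p['camera_matrix'],1).tolist(),np.round(p['T'],3).tolist())
o=bot.get_obs();print(o['clock'],o['ee_rot'],o['tcp_pos'],o['wrist_force'])
E
```

```text
scene [[407.6, 0.0, 317.7], [0.0, 407.6, 207.3], [0.0, 0.0, 1.0]] [[0.56, 0.612, -0.558, 1.146], [0.829, -0.414, 0.377, -0.497], [-0.0, -0.673, -0.739, 0.97], [0.0, 0.0, 0.0, 1.0]]
side [[391.9, 0.0, 316.9], [0.0, 391.9, 204.8], [0.0, 0.0, 1.0]] [[-0.978, -0.157, 0.138, 0.364], [-0.209, 0.717, -0.665, 0.666], [0.006, -0.68, -0.734, 0.94], [0.0, 0.0, 0.0, 1.0]]
0.1 [-2.17165115e-04  1.87283729e-01  9.82305474e-01 -8.44686664e-04] [0.22066864 0.55767258 0.2216064 ] [-0.38140871 -0.22586101  0.8566826 ]
```

View pics/scene1.png

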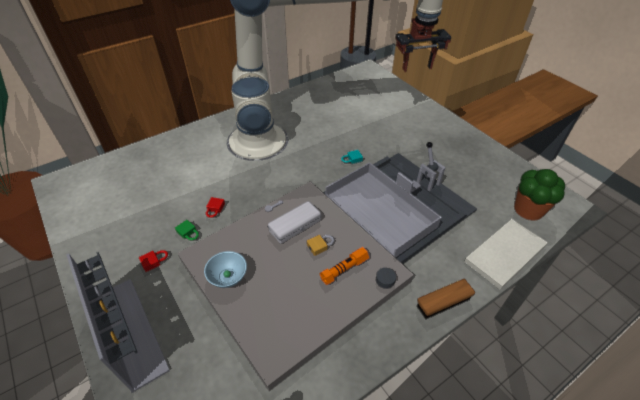

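View pics/side1.png

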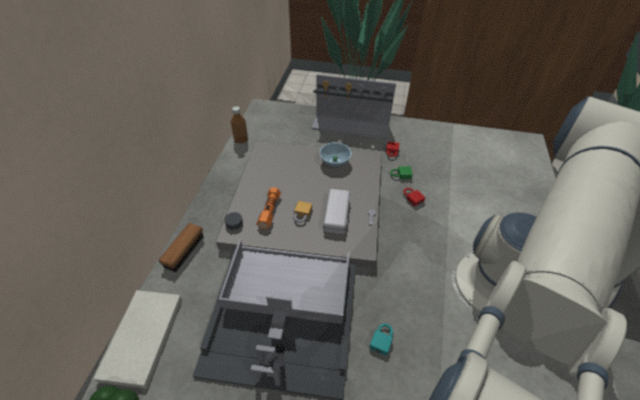

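Padlock candidates (scene): brass (318,244) on the step; red (215,206), green (187,229), red (153,260), teal (353,157) off the step. I choose the brass one. Next, enlarged crops.

```bash
python3 - <<'E'
import cv2
a=cv2.imread('pics/scene1.png')[150:340,240:490];cv2.imwrite('pics/s2.png',cv2.resize(a,None,fx=3,fy=3,interpolation=cv2.INTER_CUBIC))
a=cv2.imread('pics/side1.png')[130:320,210:390];cv2.imwrite('pics/d2.png',cv2.resize(a,None,fx=3,fy=3,interpolation=cv2.INTER_CUBIC))
E
```

```text
(no output)
```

View pics/s2.png

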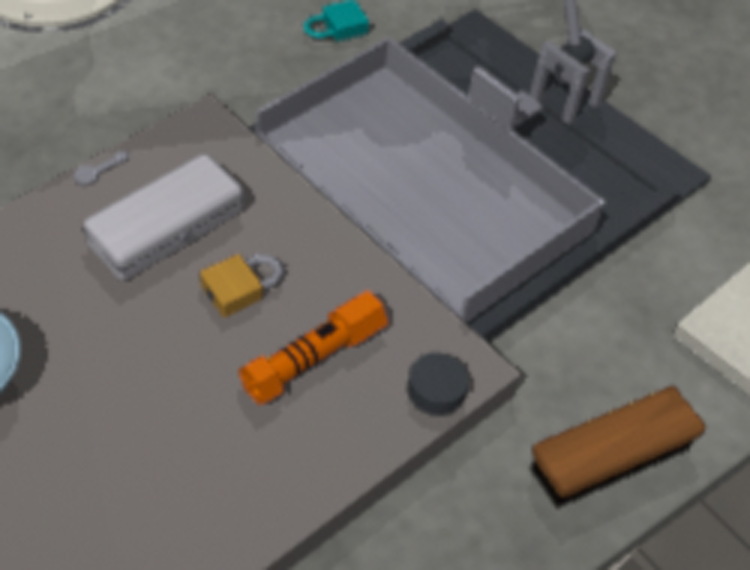

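View pics/d2.png

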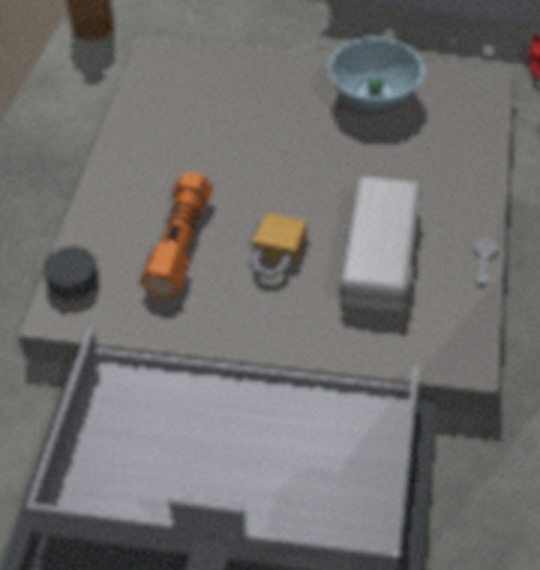

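```bash
cat > m.py <<'E'
from h import *
S=optics.camera_params('scene');D=optics.camera_params('side')
s=lambda u,v:(240+u/3,150+v/3)
d=lambda u,v:(210+u/3,130+v/3)
P={}
for n,a,b in [('edgeR',s(213,98),d(498,387)),('edgeL',s(522,375),d(22,337)),
 ('caseA',s(85,230),d(417,183)),('caseB',s(205,158),d(408,297)),('caseC',s(241,188),d(343,290)),('caseD',s(122,268),d(360,180)),
 ('tail',s(252,380),d(192,182)),('head',s(370,310),d(164,280)),
 ('lockbodyA',s(200,275),d(306,222)),('lockbodyB',s(238,257),d(300,252)),('lockbodyC',s(262,285),d(253,243)),('lockbodyD',s(225,305),d(263,215)),('shtip',s(284,265),d(270,281)),
 ('tin',s(440,374),d(72,263)),('keybow',s(87,175),d(487,245)),('keytip',s(126,156),d(481,282)),('tabR',s(475,68),d(243,515)),('ball',(431,146),(280,349))]:
    x,e=tri(S,a,D,b);P[n]=x;print(n,np.round(x*1000).astype(int),'err %.0f'%(e*1000))
x=P['edgeL']-P['edgeR'];print(np.linalg.norm(x[:2]))
for n,uv in(('edgeR',d(498,387)),('edgeL',d(22,337))):print(n,onplane(D,uv,.04))
for n,uv in(('edgeR',s(213,98)),('edgeL',s(522,375))):print(n,onplane(S,uv,.04))
E
python3 m.py
```

```text
edgeR [335  19  39] err 11
edgeL [787  54  36] err 7
caseA [ 445 -199   70] err 8
caseB [429 -50  66] err 5
caseC [489 -44  70] err 1
caseD [ 504 -193   68] err 7
tail [ 674 -159   64] err 0
head [667 -26  58] err 6
lockbodyA [ 547 -132   58] err 4
lockbodyB [546 -91  57] err 8
lockbodyC [592 -92  61] err 2
lockbodyD [ 591 -132   60] err 1
shtip [570 -56  46] err 11
tin [759 -22  66] err 6
keybow [ 363 -153   44] err 7
keytip [ 362 -105   42] err 4
tabR [516 229 109] err 1
ball [506 362 149] err 8
0.454139364275458
edgeR [0.33044751 0.01516403 0.04      ]
edgeL [0.78238201 0.05464843 0.04      ]
edgeR [0.34183839 0.01934692 0.04      ]
edgeL [0.79215906 0.052933   0.04      ]
```

Request:
play_rows(motion="1 0.35 -1 0 0 0 -1;1 0.35 -1 0 0 0 -1;1 0.35 -1 0 0 0 -1;1 0.35 -1 0 0 0 -1;1 0.35 -1 0 0 0 -1;1 0.35 -1 0 0 0 -1;1 0.35 -1 0 0 0 -1;1 0.35 -1 0 0 0 -1;1 0.35 -1 0 0 0 -1;1 0.35 -1 0 0 0 -1;1 0.35 -1 0 0 0 -0.6;1 0.35 -1 0 0 0 0;1 0.35 -1 0 0 0 0;1 0.35 -1 0 0 0 0;1 0.35 -1 0 0 0 0;1 0.35 -1 0 0 0 0;1 0.35 -1 0 0 0 0;1 0.35 -1 0 0 0 0;1 0.35 -1 0 0 0 0;1 0.35 -1 0 0 0 0")

```text
clock: 2.1
tcp_pos: [0.3608, 0.157, 0.2223]
ee_rot: [-0.0, 0.677, 0.736, -0.0]
wrist_force: [0.3, 1.1, -0.8]
grip_width: 0.0876
finger_force: 0.0
```

Request:
play_rows(motion="1 0.35 -1 0 0 0 0;1 0.35 -1 0 0 0 0;1 0.35 -1 0 0 0 0;1 0.35 -1 0 0 0 0;1 0.35 -1 0 0 0 0;1 0.35 -1 0 0 0 0;1 0.35 -1 0 0 0 0;1 0.35 -1 0 0 0 0;1 0.35 -1 0 0 0 0;1 0.35 -1 0 0 0 0;1 0.35 -1 0 0 0 0;1 0.35 -1 0 0 0 0;1 0.35 -1 0 0 0 0;1 0.35 -1 0 0 0 0;1 0 0 0 0 0 0;1 0 0 0 0 0 0")

```text
clock: 3.7
tcp_pos: [0.4585, -0.1219, 0.2221]
ee_rot: [-0.001, 0.677, 0.736, -0.0]
wrist_force: [-0.3, 0.3, 0.8]
grip_width: 0.088
finger_force: 0.0
```

```bash
python3 - <<'E'
from h import *
p=snap('wrist','w1.png');np.savez('w1.npz',camera_matrix=p['camera_matrix'],T=p['T']);print(np.round(p['T'],3))
E
```

```text
[[ 0.996  0.08   0.024  0.452]
 [ 0.084 -0.957 -0.278 -0.046]
 [ 0.001  0.279 -0.96   0.383]
 [ 0.     0.     0.     1.   ]]
```

View pics/w1.png

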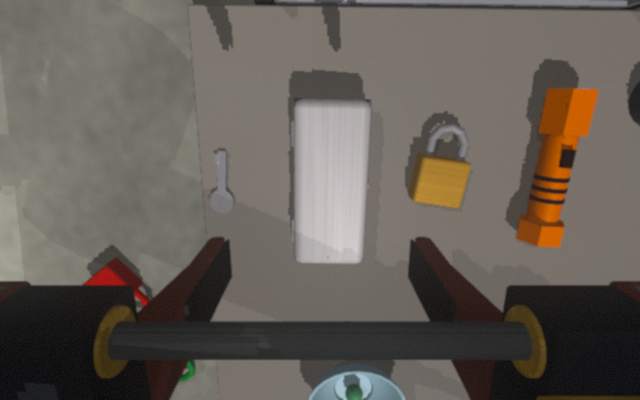

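```bash
cat > st.py <<'E'
import numpy as np
O=np.array([.561,.037]);c,s=np.cos(.081),np.sin(.081)
def st(x): d=np.asarray(x)[:2]-O;return np.round(1000*np.array([c*d[0]+s*d[1],-s*d[0]+c*d[1]]),1)
def wo(x,y): return np.round(O*1000+np.array([c*x-s*y,s*x+c*y]),1)
E
python3 - <<'E'
from h import *;from st import *
p=dict(np.load('w1.npz'))
for n,uv,z in[('edge',(189,5),.04),('edge2',(636,11),.04),('cA',(293,100),.08),('cB',(370,100),.08),('cC',(363,262),.08),('cD',(296,262),.08),('pA',(421,156),.064),('pB',(470,162),.064),('pC',(462,210),.064),('pD',(413,203),.064),('ptip',(448,125),.052),('head',(570,92),.07),('tail',(541,230),.07),('bowl far rim',(355,360),.082),('key',(222,202),.042),('keytip',(221,150),.042)]:
    x=onplane(p,uv,z);print(n,np.round(x*1000),st(x))
D=optics.camera_params('side');x=onplane(D,(335,152),.082);print('bowl',x,st(x))
S=optics.camera_params('scene');
for n,a,b in[('cA',(293,100),(240+205/3,150+158/3)),('cB',(370,100),(240+241/3,150+188/3)),('edge',(189,5),(311,182.7)),('ptip',(448,125),(240+284/3,150+265/3)),('pC',(462,210),(315,150+305/3))]:
    x,e=tri(p,a,S,b);print('tri',n,np.round(x*1000),round(e*1000))
E
```

```text
edge [335.  19.  40.] [-226.9    0.7]
edge2 [718.  47.  40.] [157.6  -2.9]
cA [431. -51.  80.] [-136.4  -77.1]
cB [494. -46.  80.] [-73.9 -76.9]
cC [ 505. -189.   80.] [ -74.3 -220.9]
cD [ 443. -194.   80.] [-136.1 -221. ]
pA [547. -90.  64.] [ -24.3 -125. ]
pB [592. -91.  64.] [  20.1 -130.3]
pC [ 593. -136.   64.] [  18.  -175.4]
pD [ 547. -133.   64.] [ -28.1 -168.7]
ptip [570. -61.  52.] [  1.3 -98.8]
head [660. -25.  70.] [ 93.8 -70.2]
tail [ 667. -148.   70.] [  91.  -192.8]
bowl far rim [ 509. -296.   82.] [ -78.7 -327.3]
key [ 365. -154.   42.] [-210.9 -174.7]
keytip [ 364. -103.   42.] [-208.1 -123.3]
bowl [ 0.51707848 -0.36577595  0.082     ] [ -76.4 -397.9]
tri cA [431. -50.  65.] 2
tri cB [494. -46.  76.] 2
tri edge [333.  23.  31.] 4
tri ptip [574. -58.  47.] 9
tri pC [ 594. -135.   64.] 3
```

Request:
play_rows(motion="1 0.5 0.1 -1 0 0 0;1 0 0 -1 0 0 0;1 0 0 -1 0 0 0;1 0 0 -1 0 0 0;1 0 0 -1 0 0 0;1 0 0 -1 0 0 0;1 0 0 -1 0 0 0;1 0 0 -0.8 0 0 0;1 0 0 -0.5 0 0 0;1 0 0 -0.3 0 0 0;1 0 0 0 0 0 0;0.7 0 0 0 0 0 0;0.7 0 0 0 0 0 0;0.7 0 0 0 0 0 0;0.7 0 0 0 0 0 0;0.7 0 0 0 0 0 0", grip_force=3)

```text
clock: 5.35
tcp_pos: [0.469, -0.1203, 0.0514]
ee_rot: [0.0, 0.677, 0.736, 0.0]
wrist_force: [-2.2, -0.1, 3.4]
grip_width: 0.0665
finger_force: 3.0
```

Request:
play_rows(motion="0.7 0.25 0.02 0 0 0 0;0.7 0.25 0.02 0 0 0 0;0.7 0.25 0.02 0 0 0 0;0.7 0 0 0 0 0 0;1 0 0 0 0 0 0;1 0 0 0 0 0 0;1 0 0 0 0 0 0;1 0 0 0 0 0 0;0.9 0 0 1 0 0 0;0.8 0.08 -1 1 0 0 0;0.7 0.08 -1 1 0 0 0;0.5 0.08 -1 0 0 0 0;0.45 0.08 -1 0 0 0 0;0.45 0.08 -1 0 0 0 0;0.45 0 0 -1 0 0 0;0.45 0 0 -1 0 0 0;0.45 0 0 -1 0 0 0;0.45 0 0 -0.2 0 0 0;0.45 0 0 0 0 0 0")

```text
clock: 7.25
tcp_pos: [0.4913, -0.2186, 0.046]
ee_rot: [-0.001, 0.677, 0.736, -0.0]
wrist_force: [-0.3, -0.4, 0.2]
grip_width: 0.0393
finger_force: 0.0
```

Request:
play_rows(motion="0.45 -0.02 0.3 0 0 0 0;0.45 -0.04 0.5 0 0 0 0;0.45 -0.05 0.6 0 0 0 0;0.45 -0.05 0.6 0 0 0 0;0.45 -0.05 0.6 0 0 0 0;0.45 -0.05 0.6 0 0 0 0;0.45 -0.05 0.6 0 0 0 0;0.45 -0.05 0.6 0 0 0 0;0.45 -0.05 0.6 0 0 0 0;0.45 -0.05 0.6 0 0 0 0;0.45 -0.05 0.6 0 0 0 0;0.45 -0.05 0.6 0 0 0 0;0.45 -0.05 0.6 0 0 0 0;0.45 -0.05 0.6 0 0 0 0;0.45 -0.05 0.6 0 0 0 0;0.45 -0.05 0.6 0 0 0 0;0.45 -0.05 0.6 0 0 0 0;0.45 -0.05 0.6 0 0 0 0;0.45 -0.05 0.6 0 0 0 0;0.45 0 0 0 0 0 0")

```text
clock: 9.25
tcp_pos: [0.4731, 0.0029, 0.0462]
ee_rot: [-0.001, 0.676, 0.737, 0.0]
wrist_force: [0.3, 0.2, -0.7]
grip_width: 0.0394
finger_force: 0.0
```

```bash
python3 - <<'E'
from h import *;from st import *
print(st(bot.get_obs()['tcp_pos']))
p=snap('wrist','w2.png');np.savez('w2.npz',camera_matrix=p['camera_matrix'],T=p['T'])
S=snap('scene','s3.png')
a=cv2.imread('pics/w2.png');b=cv2.imread('pics/s3.png')[130:330,240:490]
cv2.imwrite('pics/c3.png',np.hstack([cv2.resize(a,(448,280)),cv2.resize(b,(350,280))]))
E
```

```text
[-90.3 -26.8]
```

View pics/c3.png

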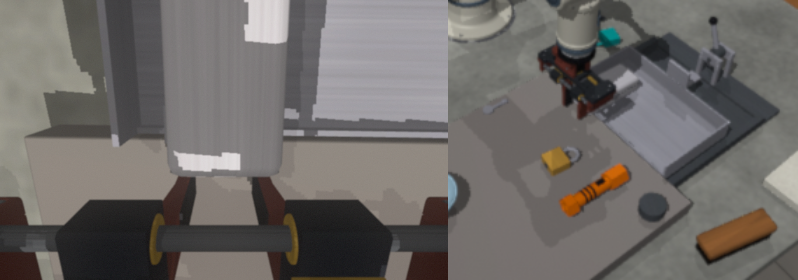

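Case straight, half over the edge, clear of the side wall. Push the last 36 mm.

Request:
play_rows(motion="0.45 -0.03 0.4 0 0 0 0;0.45 -0.03 0.4 0 0 0 0;0.45 -0.03 0.4 0 0 0 0;0.45 -0.03 0.3 0 0 0 0;0.45 -0.02 0.3 0 0 0 0;0.45 0 0 0 0 0 0;0.45 0 0 0 0 0 0;0.45 0.02 -0.3 0.3 0 0 0;0.45 0 0 1 0 0 0;0.45 0 0 1 0 0 0;0.45 0 0 1 0 0 0;0.45 0 0 1 0 0 0;0.45 0 0 1 0 0 0;0.45 0 0 0.5 0 0 0;0.45 0 0 0 0 0 0")

```text
clock: 10.85
tcp_pos: [0.472, 0.0307, 0.1646]
ee_rot: [0.001, 0.677, 0.736, 0.001]
wrist_force: [0.3, -0.2, -0.5]
grip_width: 0.0394
finger_force: 0.0
```

```bash
python3 - <<'E'
from h import *;from st import *
print(st(bot.get_obs()['tcp_pos']),bot.get_obs()['tcp_pos'])
p=snap('wrist','w4.png');np.savez('w4.npz',camera_matrix=p['camera_matrix'],T=p['T'])
E
```

```text
[-89.2   0.9] [0.47201528 0.03070209 0.16456315]
```

View pics/w4.png

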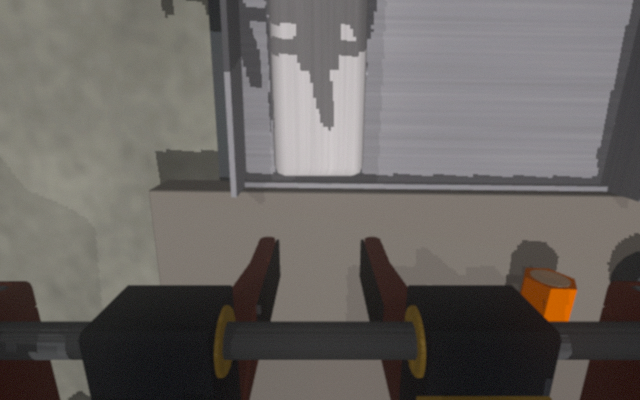

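```bash
python3 - <<'E'
from h import *;from st import *
p=dict(np.load('w4.npz'))
for z in(.07,.065,.08):print(z,st(onplane(p,(320,177),z)),st(onplane(p,(272,100),z)),st(onplane(p,(365,100),z)))
print(st(onplane(p,(420,183),.039)))
E
```

```text
0.07 [-88.2  20.6] [-121.1   74.3] [-57.6  74.4]
0.065 [-88.1  19.5] [-121.7   74.2] [-57.   74.4]
0.08 [-88.2  22.8] [-119.9   74.4] [-58.9  74.5]
[-6.1  8.8]
```

Request:
play_rows(motion="0.2 0.5 -0.97 0 0 0 0;0.2 0.5 -0.97 0 0 0 0;0.2 0.5 -0.97 0 0 0 0;0.2 0.5 -0.97 0 0 0 0;0.2 0.5 -0.97 0 0 0 0;0.2 0.5 -0.97 0 0 0 0;0.2 0.5 -0.97 0 0 0 0;0.2 0.5 -0.97 0 0 0 0;0.2 0.5 -0.97 0 0 0 0;0.2 0.5 -0.97 0 0 0 0;0.2 0 0 -1 0 0 0;0.2 0 0 -1 0 0 0;0.2 0 0 -1 0 0 0;0.2 0 0 -1 0 0 0;0.2 0 0 -1 0 0 0;0.2 0 0 -0.6 0 0 0;0.2 0 0 -0.3 0 0 0;0.2 0 0 0 0 0 0")

```text
clock: 12.7
tcp_pos: [0.5705, -0.1627, 0.0433]
ee_rot: [-0.001, 0.677, 0.736, -0.0]
wrist_force: [-0.2, -0.3, 0.4]
grip_width: 0.0178
finger_force: 0.0
```

Request:
play_rows(motion="0.2 -0.02 0.3 0.1 0 0 0;0.2 -0.03 0.4 0 0 0 0;0.2 -0.05 0.6 0 0 0 0;0.2 -0.05 0.6 0 0 0 0;0.2 -0.05 0.6 0 0 0 0;0.2 -0.05 0.6 0 0 0 0;0.2 -0.05 0.6 0 0 0 0;0.2 -0.05 0.6 0 0 0 0;0.2 -0.05 0.6 0 0 0 0;0.2 -0.05 0.6 0 0 0 0;0.2 -0.05 0.6 0 0 0 0;0.2 -0.05 0.6 0 0 0 0;0.2 -0.05 0.6 0 0 0 0;0.2 -0.05 0.6 0 0 0 0;0.2 -0.05 0.6 0 0 0 0;0.2 -0.05 0.6 0 0 0 0;0.2 -0.05 0.6 0 0 0 0;0.2 -0.03 0.4 0 0 0 0;0.2 -0.03 0.4 0 0 0 0;0.2 0 0 0 0 0 0")

```text
clock: 14.7
tcp_pos: [0.5537, 0.0482, 0.0464]
ee_rot: [-0.0, 0.676, 0.737, -0.0]
wrist_force: [0.4, -1.6, -1.0]
grip_width: 0.0175
finger_force: 0.4
```

Request:
play_rows(motion="0.2 -0.02 0.3 0 0 0 0;0.2 -0.02 0.3 0 0 0 0;0.2 0 0 0 0 0 0;0.2 0.02 -0.3 0.3 0 0 0;0.2 0 0 1 0 0 0;0.2 0 0 1 0 0 0;0.2 0 0 1 0 0 0;0.2 0 0 1 0 0 0;0.2 0 0 1 0 0 0;0.2 0 0 0.5 0 0 0;0.2 0 0 0 0 0 0")

```text
clock: 15.8
tcp_pos: [0.5545, 0.0528, 0.1649]
ee_rot: [0.001, 0.677, 0.736, 0.001]
wrist_force: [0.0, -0.1, 0.3]
grip_width: 0.0176
finger_force: 0.0
```

```bash
python3 - <<'E'
from h import *;from st import *
print(st(bot.get_obs()['tcp_pos']),bot.get_obs()['tcp_pos'])
p=snap('wrist','w5.png');np.savez('w5.npz',camera_matrix=p['camera_matrix'],T=p['T'])
E
```

```text
[-5.2 16.2] [0.55446502 0.05277273 0.16485404]
```

View pics/w5.png

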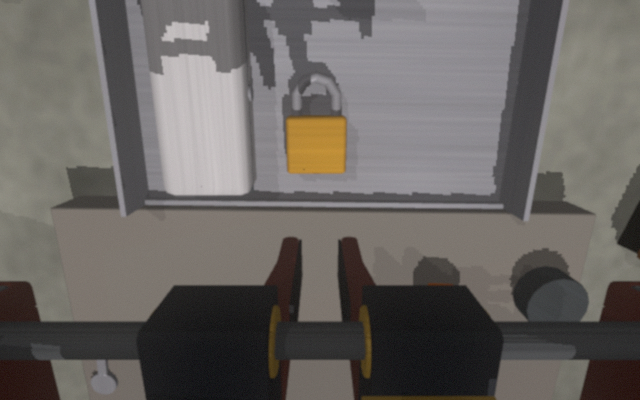

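Request:
play_rows(motion="0.05 0.45 -0.93 0 0 0 0;0.05 0.45 -0.93 0 0 0 0;0.05 0.45 -0.93 0 0 0 0;0.05 0.45 -0.93 0 0 0 0;0.05 0.45 -0.93 0 0 0 0;0.05 0.45 -0.93 0 0 0 0;0.05 0.45 -0.93 0 0 0 0;0.05 0.45 -0.93 0 0 0 0;0.05 0.45 -0.93 0 0 0 0;0.05 0.45 -0.93 0 0 0 0;0.05 0.45 -0.93 0 0 0 0;0.05 0.45 -0.93 0 0 0 0;0.05 0.45 -0.97 0 0 0 0;0.05 0 0 -1 0 0 0;0.05 0 0 -1 0 0 0;0.05 0 0 -1 0 0 0;0.05 0 0 -1 0 0 0;0.05 0 0 -1 0 0 0;0.05 0 0 -0.5 0 0 0;0.05 0 0 0 0 0 0")

```text
clock: 17.85
tcp_pos: [0.6692, -0.1893, 0.0495]
ee_rot: [-0.002, 0.677, 0.736, -0.001]
wrist_force: [-0.6, -0.8, -0.9]
grip_width: 0.004
finger_force: 0.0
```

```bash
python3 - <<'E'
from h import *;from st import *
print(st(bot.get_obs()['tcp_pos']),bot.get_obs()['tcp_pos'])
E
```

```text
[  89.5 -234.3] [ 0.66918345 -0.18928566  0.04948394]
```

Request:
play_rows(motion="0.05 0.04 0.3 0 0 0 0;0.05 -0.04 0.5 0 0 0 0;0.05 -0.05 0.6 0 0 0 0;0.05 -0.05 0.6 0 0 0 0;0.05 -0.05 0.6 0 0 0 0;0.05 -0.05 0.6 0 0 0 0;0.05 -0.05 0.6 0 0 0 0;0.05 -0.05 0.6 0 0 0 0;0.05 -0.05 0.6 0 0 0 0;0.05 -0.05 0.6 0 0 0 0;0.05 -0.05 0.6 0 0 0 0;0.05 -0.05 0.6 0 0 0 0;0.05 -0.05 0.6 0 0 0 0;0.05 0 0 0 0 0 0")

```text
clock: 19.25
tcp_pos: [0.6594, -0.0393, 0.0524]
ee_rot: [-0.001, 0.676, 0.737, 0.0]
wrist_force: [-0.3, 0.9, 0.2]
grip_width: 0.0044
finger_force: 0.0
```

```bash
python3 - <<'E'
from h import *;from st import *
print(st(bot.get_obs()['tcp_pos']),bot.get_obs()['tcp_pos'])
p=snap('wrist','w6.png');np.savez('w6.npz',camera_matrix=p['camera_matrix'],T=p['T'])
E
```

```text
[ 91.9 -84. ] [ 0.65935761 -0.03926512  0.05242658]
```

View pics/w6.png

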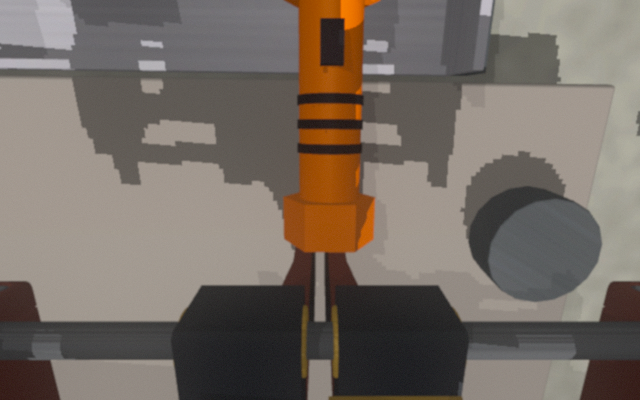

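Request:
play_rows(motion="0.05 -0.04 0.5 -0.15 0 0 0;0.05 -0.04 0.5 0 0 0 0;0.05 -0.04 0.5 0 0 0 0;0.05 -0.04 0.5 0 0 0 0;0.05 -0.04 0.5 0 0 0 0;0.05 -0.04 0.5 0 0 0 0;0.05 -0.04 0.5 0 0 0 0;0.05 -0.04 0.5 0 0 0 0;0.05 -0.03 0.4 0 0 0 0;0.05 -0.03 0.3 0 0 0 0;0.05 0 0 0 0 0 0;0.05 0 0 0 0 0 0;0.05 0.02 -0.3 0.3 0 0 0;0.05 0 0 1 0 0 0;0.05 0 0 1 0 0 0;0.05 0 0 1 0 0 0;0.05 0 0 1 0 0 0;0.05 0 0 1 0 0 0;0.05 0 0 0.5 0 0 0;0.05 0 0 0 0 0 0")

```text
clock: 21.3
tcp_pos: [0.6533, 0.0459, 0.1681]
ee_rot: [0.001, 0.677, 0.736, 0.001]
wrist_force: [0.1, -0.1, -0.1]
grip_width: 0.0043
finger_force: 0.0
```

```bash
python3 - <<'E'
from h import *;from st import *
print(st(bot.get_obs()['tcp_pos']),bot.get_obs()['tcp_pos'])
p=snap('wrist','w7.png');np.savez('w7.npz',camera_matrix=p['camera_matrix'],T=p['T']);snap('side','d7.png')
a=cv2.imread('pics/w7.png');b=cv2.imread('pics/d7.png')[180:390,190:390]
cv2.imwrite('pics/c7.png',np.hstack([cv2.resize(a,(448,280)),cv2.resize(b,(266,280))]))
E
```

```text
[92.7  1.4] [0.65326153 0.04593048 0.16807505]
```

View pics/c7.png

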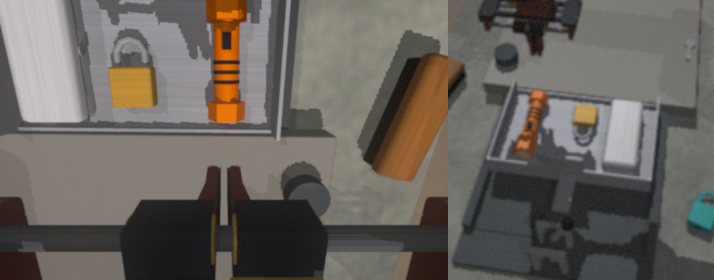

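Request:
play_rows(motion="0.2 -0.65 0.91 0 0 0 0;0.2 -0.65 0.91 0 0 0 0;0.2 -0.65 0.91 0 0 0 0;0.2 -0.65 0.91 0 0 0 0;0.2 -0.65 0.91 0 0 0 0;0.2 -0.65 0.91 0 0 0 0;0.2 -0.65 0.91 0 0 0 0;0.2 -0.65 0.91 0 0 0 0;0.2 0 0 0 0 0 0;0.2 0 0 -1 0 0 0;0.2 0 0 -1 0 0 0;0.2 0 0 -1 0 0 0;0.2 0 0 -0.6 0 0 0;0.2 0 0 0 0 0 0")

```text
clock: 22.8
tcp_pos: [0.5472, 0.1911, 0.0905]
ee_rot: [-0.001, 0.677, 0.736, -0.002]
wrist_force: [0.3, -0.6, -0.5]
grip_width: 0.0179
finger_force: 0.0
```

```bash
python3 - <<'E'
from h import *;from st import *
print(st(bot.get_obs()['tcp_pos']),bot.get_obs()['tcp_pos'],wo(0,187))
p=dict(np.load('w7.npz'))
for uv in((321,176),(355,100)):print(st(onplane(p,uv,.048)))
print(st(onplane(p,(180,153),.054)),st(onplane(p,(200,185),.039)))
E
```

```text
[ -1.2 154.7] [0.54724491 0.1911177  0.09051699] [545.9 223.4]
[94.8 16.2]
[120.1  74.7]
[-13.1  35.3] [-5.2  6.5]
```

Request:
play_rows(motion="0.2 -0.03 0.3 0.1 0 0 0;0.2 -0.03 0.3 0 0 0 0;0.2 -0.02 0.2 0 0 0 0;0.2 -0.02 0.2 0 0 0 0;0.2 -0.02 0.2 0 0 0 0;0.2 -0.02 0.3 0 0 0 0;0.2 -0.02 0.3 0 0 0 0;0.2 -0.02 0.3 0 0 0 0;0.2 -0.02 0.3 0 0 0 0;0.2 -0.02 0.3 0 0 0 0;0.2 -0.02 0.3 0 0 0 0;0.2 -0.02 0.3 0 0 0 0;0.2 -0.02 0.3 0 0 0 0;0.2 -0.02 0.2 0 0 0 0;0.2 -0.02 0.2 0 0 0 0;0.2 0 0 0 0 0 0")

```text
clock: 24.4
tcp_pos: [0.5424, 0.2723, 0.0963]
ee_rot: [0.001, 0.677, 0.736, 0.0]
wrist_force: [-0.3, -3.0, 2.8]
grip_width: 0.0177
finger_force: 1.3
```

Request:
play_rows(motion="0.2 -0.01 0.2 0 0 0 0;0.2 -0.01 0.2 0 0 0 0;0.2 -0.01 0.1 0 0 0 0;0.2 0 0.1 0 0 0 0;0.2 0 0 0 0 0 0")

```text
clock: 24.9
tcp_pos: [0.5417, 0.2828, 0.0961]
ee_rot: [0.001, 0.677, 0.736, -0.001]
wrist_force: [-1.0, -8.5, 4.8]
grip_width: 0.0173
finger_force: 4.0
```

Request:
play_rows(motion="0.2 0 0.1 0 0 0 0;0.2 0 0.1 0 0 0 0;0.2 0 0 0 0 0 0")

```text
clock: 25.2
tcp_pos: [0.5416, 0.2829, 0.0962]
ee_rot: [0.003, 0.678, 0.735, -0.004]
wrist_force: [-3.7, -20.6, 8.1]
grip_width: 0.0178
finger_force: 10.2
```

Request:
play_rows(motion="0.1 0.04 -0.5 0 0 0 0;0.1 0.04 -0.5 0 0 0 0;0 0 0 1 0 0 0;0 0 0 1 0 0 0;0 0 0 1 0 0 0;0 0 0 1 0 0 0;0 0 0 1 0 0 0;0 0 0 0.5 0 0 0;0 -0.85 0.64 0 0 0 0;0 -0.85 0.64 0 0 0 0;0 -0.85 0.64 0 0 0 0;0 -0.85 0.64 0 0 0 0;0 -0.85 0.64 0 0 0 0;0 -0.85 0.64 0 0 0 0;0 -0.85 0.64 0 0 0 0;0 0 0 0 0 0 0")

```text
clock: 26.8
tcp_pos: [0.4221, 0.3592, 0.205]
ee_rot: [-0.001, 0.676, 0.737, -0.0]
wrist_force: [0.1, 0.3, 0.6]
grip_width: 0.0007
finger_force: 0.0
```

```bash
python3 - <<'E'
from h import *;from st import *
o=bot.get_obs();print(st(o['tcp_pos']),o['tcp_pos'],o['grip_width'],wo(-105,325))
S=snap('scene','s8.png');im=cv2.imread('pics/s8.png').astype(int)
# project expected lever tip
def proj(p,X):
    T=np.linalg.inv(p['T']);c=T[:3,:3]@X+T[:3,3];u=p['camera_matrix']@c;return u[:2]/u[2]
w=wo(-58,325)/1000;print('tip expected px',proj(S,np.array([*w,.137])),'first seen 431,146')
D=snap('side','d8.png');im=cv2.imread('pics/d8.png').astype(int)
for nm,m in(('orange',(im[:,:,2]>150)&(im[:,:,0]<80)&(im[:,:,1]<130)),('brass',(im[:,:,2]>140)&(im[:,:,1]>110)&(im[:,:,0]<90))):
    m[:200]=False;m[350:]=False;m[:,:210]=False;m[:,360:]=False;v,u=np.nonzero(m);print(nm,len(u),u.min(),u.max(),v.min(),v.max(),st(onplane(D,(u.mean(),v.mean()),.05)))
E
```

```text
[-112.4  332.4] [0.42206176 0.35922834 0.20502949] 0.0006523819909590784 [430.  352.4]
tip expected px [421.18239055 144.32509314] first seen 431,146
orange 225 234 287 270 317 [ 99.5 168. ]
brass 238 235 294 269 317 [ 51.7 151.3]
```

```bash
python3 - <<'E'
from h import *;from st import *
for f,(u0,u1,v0,v1) in(('scene1',(415,440,136,160)),('side1',(265,300,335,365))):
    g=cv2.imread(f'pics/{f}.png').max(axis=2)[v0:v1,u0:u1];print(f);
    for i in range(0,g.shape[0],1 if f=='scene1' else 2):print(v0+i,' '.join('%3d'%x for x in g[i,::1 if f=='scene1' else 2]))
def proj(p,X):
    T=np.linalg.inv(p['T']);c=T[:3,:3]@X+T[:3,3];u=p['camera_matrix']@c;return np.round(u[:2]/u[2],1)
S=optics.camera_params('scene');D=optics.camera_params('side')
for a in(-.75,-.55,-.35,-.2,0):
    w=wo(85*np.sin(a),325)/1000;X=np.array([*w,.075+.085*np.cos(a)]);print(a,proj(S,X),proj(D,X))
E
```

```text
scene1
136 122 121 121 121 122 123 124 122 120 118 115 115 114 115 117 117 117 115 112 111 113 112 111 110 110
137 124 123 122 121 123 123 122 121 119 116 114 114 114 116 119 119 118 116 115 114 113 112 111 111 109
138 128 126 124 123 122 122 122 120 120 118 117 117 117 118 119 118 116 117 116 113 111 110 110 110 109
139 129 130 127 124 121 119 120 121 120 120 119 118 118 117 117 116 115 114 113 112 111 110 111 110 109
140 130 130 129 125 120 118 115 118 119 119 117 117 115 113 112 112 113 112 111 109 109 112 113 111 109
141 131 130 127 125 122 119 113 115 118 119 117 116 106  99  97  99 103 108 109 109 110 112 112 111 109
142 130 127 124 123 122 117 112 111 117 117 116 109  77  46  38  48  73  96 106 110 111 111 112 110 110
143 128 125 124 122 121 120 113 109 112 115 114  89  48  25  25  24  34  75 103 110 112 113 113 111 109
144 128 126 123 120 119 116 109 106 106 109 109  67  31  25  31  24  26  63 102 112 114 116 114 112 109
145 126 124 122 120 117 110 106 105 104 104 106  66  29  21  22  20  25  67 104 113 116 118 116 113 112
146 121 122 120 119 117 115 108 105 104 103 105  84  
[... 2013 characters left out ...]
 67
351  79  91  98 107  96  54  20  23   7  30  59  63  56  62  53  51  67  70
353  65  67  64  74  67  61  55  47  48  47  71  69  70  70  68  69  70  72
355  61  70  79  68  62  59  60  61  63  65  73  71  73  68  70  68  67  66
357  63  73  65  65  60  42  50  64  58  65  70  71  71  71  69  65  71  66
359  63  66  63  59  45  56  61  62  61  59  69  69  71  69  67  68  65  66
361  65  61  52  42  38  58  58  57  64  63  67  68  73  71  66  66  68  68
363  59  61  44  33  49  71  66  66  61  60  67  66  65  58  61  63  63  66
-0.75 [421.2 144.3] [292.8 352.6]
-0.55 [425.  143.8] [286.1 349.7]
-0.35 [429.2 144.4] [278.5 347.3]
-0.2 [432.5 145.5] [272.5 345.8]
0 [436.8 147.8] [264.4 344.4]
```

Request:
play_rows(motion="0 0.03 -0.37 -1 0 0 0;0 0 0 -1 0 0 0;0 0 0 -1 0 0 0;0 0 0 -0.8 0 0 0;0 0 0 0 0 0 0;0 0.5 0.04 0 0 0 0;0 0.5 0.04 0 0 0 0;0 0.5 0.04 0 0 0 0;0 0.5 0.04 0 0 0 0;0 0.5 0.04 0 0 0 0;0 0.5 0.04 0 0 0 0;0 0.5 0.04 0 0 0 0;0 0.5 0.04 0 0 0 0;0 0.5 0.04 0 0 0 0;0 0.5 0.04 0 0 0 0;0 0.5 0.04 0 0 0 0;0 0.5 0.04 0 0 0 0;0 0.5 0.04 0 0 0 0;0 0 0 0 0 0 0")

```text
clock: 28.8
tcp_pos: [0.5559, 0.3605, 0.1289]
ee_rot: [0.0, 0.677, 0.736, -0.0]
wrist_force: [0.2, -0.6, -0.5]
grip_width: 0.0005
finger_force: 0.0
```

Request:
play_rows(motion="0 0.2 0.02 0 0 0 0;0 0.2 0.02 0 0 0 0;0 0.2 0.02 0 0 0 0;0 0.2 0.02 0 0 0 0")

```text
clock: 29.2
tcp_pos: [0.5708, 0.3624, 0.1298]
ee_rot: [0.0, 0.677, 0.736, 0.0]
wrist_force: [-2.9, -0.7, -0.1]
grip_width: 0.0005
finger_force: 0.8
```

```bash
python3 - <<'E'
from h import *;from st import *
o=bot.get_obs();print(st(o['tcp_pos']),o['wrist_force'])
S=optics.camera_params('scene');D=optics.camera_params('side')
def proj(p,X):
    T=np.linalg.inv(p['T']);c=T[:3,:3]@X+T[:3,3];u=p['camera_matrix']@c;return np.round(u[:2]/u[2],1)
for a in(-.35,0,.2,.4,.6,.75):
    w=wo(85*np.sin(a),325)/1000;X=np.array([*w,.075+.085*np.cos(a)]);print(a,proj(S,X),proj(D,X))
snap('scene','s9.png');snap('side','d9.png')
g=cv2.imread('pics/s9.png').max(axis=2)[138:175,424:466]
for i in range(0,g.shape[0],2):print(138+i,' '.join('%3d'%x for x in g[i,::2]))
E
```

```text
[ 36.1 323.6] [-2.89542712 -0.67638949 -0.06237857]
-0.35 [429.2 144.4] [278.5 347.3]
0 [436.8 147.8] [264.4 344.4]
0.2 [440.9 150.9] [256.3 343.7]
0.4 [444.7 154.9] [248.9 343.7]
0.6 [447.9 159.4] [242.4 344.4]
0.75 [449.9 163. ] [238.2 345.3]
138  68  67  68  68  66  66  45  29  31  34  40  36  35  66  45  30  28  35  35  72  83
140  75  69  68  66  66  78  73  41  29  31  65  35  37  37  36  54  40  30  34  37  50
142 119 119 118 113 110 113 116 108  64  33  37  28  34  37  34  36  49  58  34  29  33
144 118 119 119 115 116 116 120 115 112  76  30  28  30  31  81  64  24  41  60  45  31
146 117 115 116 115 114 116 119 118 115  73  59  30  30  34  70  81  68  57  56  55  32
148 115 117 117 121 117 115 114 108  80  69  51  35  37  28  42  48  64  78  66  56  45
150 109 114 114 114 117 116  82  67  63  68  56  48  44  42  53  59  59  57  71  77  60
152 111 112 112 113 102  72  66  63  62  68  47  68  59  42  60  63  61  60  54  59  66
154 114 114 115 113  76  65  64  66  66  69  47  68  50  49  66  64  63  62  60  60  61
156 116 116 114 113  76  63  77  66  66  62  63  66  44  62  67  63  62  64  64  63  67
158 118 119 117 103 104  83  72 107  82  51  65  51  47  62  63  64  64  64  64  62  57
160 117 114 110 117 135 133 112  85  70  50  68  53  42  32  42  62  65  64  64  62  63
162 120 114 113 126 107 115 125 119  85  58  60  69  24  30  21  54  62  64  66  62  62
164 124 114 105 105  73  68  74 124 111  71  97 104  36  20  20  56  61  59  61  62  61
166 137 132  89  65  67  81 111 111 106  93  83  66  50  37  54  61  61  59  60  63  64
168 107 131 133  82  65  79  90  76  64  64  70  66  62  60  60  62  62  60  59  93 114
170 125 110 122 136 107  61  45  48  62  72  76  69  60  60  59  59  61  77  70  65  97
172 109 128 109 112 132 120  72  68 109  88  88  61  62  62  63  63  65  68 104  86  65
174 106 105  88 103 119 104  69  71 103  76  61  59  60  66 102 101 102  87  72  92 106
```

Request:
play_rows(motion="0 0.2 0.02 0 0 0 0;0 0.2 0.02 0 0 0 0;0 0.1 0 0 0 0 0;0 0 0 0 0 0 0")

```text
clock: 29.7
tcp_pos: [0.5753, 0.3631, 0.1294]
ee_rot: [-0.004, 0.676, 0.737, -0.005]
wrist_force: [-21.6, -3.3, 7.0]
grip_width: 0.0006
finger_force: 10.3
```

Hard stop reached. Back off, raise and verify.

Request:
play_rows(motion="0 -0.5 -0.04 0 0 0 0;0 -1 -0.08 0 0 0 0;0 -1 -0.08 0 0 0 0;0 0 0 1 0 0 0;0 0 0 1 0 0 0;0 0 0 1 0 0 0;0 0 0 1 0 0 0;0 -1 0 1 0 0 0;0 -1 0 1 0 0 0;0 -1 0 1 0 0 0;0 -1 0 0 0 0 0;0 -1 0 0 0 0 0;0 -1 0 0 0 0 0;0 0 0 0 0 0 0")

```text
clock: 31.1
tcp_pos: [0.4095, 0.3595, 0.2709]
ee_rot: [0.0, 0.676, 0.737, 0.001]
wrist_force: [1.1, 0.2, 0.1]
grip_width: 0.0005
finger_force: 0.0
```

```bash
python3 - <<'E'
from h import *;from st import *
S=snap('scene','s10.png');im=cv2.imread('pics/s10.png');print(bot.get_obs()['wrist_force'])
g=im.max(axis=2)[156:170,440:460]
v,u=np.nonzero(g<45);print('ball',u.mean()+440,v.mean()+156,len(u))
h=cv2.cvtColor(im,cv2.COLOR_BGR2HSV)
roi=np.zeros(h.shape[:2],bool);roi[150:270,320:470]=True
for nm,lo,hi in(('orange',3,13),('brass',17,26)):
    m=(h[...,0]>=lo)&(h[...,0]<=hi)&(h[...,1]>150)&(h[...,2]>90)&roi
    n,l,s_,c=cv2.connectedComponentsWithStats(m.astype(np.uint8));i=1+np.argmax(s_[1:,4])
    print(nm,s_[i],c[i],st(onplane(S,c[i],.05)))
E
```

```text
[-0.14272917  0.27069577  0.72014471]
ball 450.77272727272725 163.45454545454547 22
orange [398 199  40  32 120] [417.65833333 214.95833333] [ 97.7 158.1]
brass [377 194  18  16 171] [385.32748538 201.11111111] [ -3.5 123. ]
```

```bash
python3 -c "
from cell import order;print(order.job_done())"
```

```text
the job is handed in; nothing more can be done
None
```

The sunglasses case, flashlight and padlock are in the tray, the tray is pushed home against its stop, and the cam lever is flipped to its clamped stop; I handed the job in at about 31 s (no verdict was returned).

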